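# Sort phone housings and load the curing box

## Robot

A 7-joint arm with a two-finger parallel gripper is mounted at the origin on the work surface. World frame = base frame: x ahead of the robot, y to its left, z up, the work surface at z = 0. Lengths are in mm, angles in rad, forces in N, time in s.
With the tool pointing down it reaches from about 425 to 875 mm from the base axis. Payload 4.7 kg.
Tool frame: the origin (TCP) lies between the finger pads; the fingertips stand 22 mm ahead of it and the grasp point (between the pads) lies 3 mm ahead of it (manip.nose_length is the distance from the TCP to the fingertips, in mm); z points along the fingers, y is the direction in which the jaws open and shut (so a half turn about z gives the same grasp; the last joint's range is limited). The gripper opens to 87 mm and grips with 3 to 60 N. Pads are 19 mm wide; open, the fingers measure 117 mm over their backs; the gripper's body (75 mm by 190 mm) begins 51 mm behind the grasp point.
Start: joints at [-1.29, 0.321, -0.07, 1.45, 0.023, 1.371, -0.057], TCP at [171.397, 627.016, 222.687] pointing down, gripper open.
Joint ranges: [-2.86, 2.86], [-0.3, 2.09], [-1.38, 1.24], [0.06, 2.45], [-1.56, 4.7], [0.09, 2.05], [-2.69, 2.69]. Speed limits (rad/s): [2.57, 2.57, 3.14, 3.14, 3.14, 3.14, 3.14].

## Interface

Orientations are given as a rotation vector (axis times angle).
In Python, from bench import manip gives the robot as it stands. Calls block until the motion is done:
- manip.move_ptp(position, orientation): joint-space move of the TCP to a pose.
- manip.servo_line(position, ori=None, rate=150): straight line of the TCP; ori=None keeps the orientation; rate is the mean speed in mm/s.
- manip.move_j(angles): joint-space move.
- manip.let_go() and manip.close_gripper(f_grip=None): open the fingers fully, or close them until they stop; f_grip is the grip in N (None keeps the last).
- manip.sleep(seconds).
- manip.solve_ik(position, orientation): joint angles nearest the present ones, or None.
- manip.camera(name): name is "scene" or "side" or "wrist"; returns a dict with "pixels" (384x512x3 uint8, blue, green, red), "fov_y" (degrees; the focal length in pixels is half the picture's height over the tangent of half this angle, whatever the lens; pixels are square), "cx", "cy" (the principal point, pixels), "R" (3x3) and "t" (3): a world point X has camera coordinates R X + t. Camera axes: x right, y down, z forward; pixel columns grow to the right and rows downward; lengths in mm; the calibration is good to about 2 mm. The wrist camera is an equidistant fisheye: a pixel r from the principal point sees the ray r / f radians off the axis. A picture is of the moment at which its call begins. There is no depth.
A pose or a line that the arm cannot do raises manip.PlanningError and nothing moves.
- manip.sign_off(): hands the job in, once; it reports no verdict.
Readings, each from a call of its own:
- manip.get_time_s(): time.
- manip.get_joints(): joint angles.
- manip.get_qd(): joint speeds.
- manip.get_tau(): joint torques, N m.
- manip.get_tcp_pos(): TCP position.
- manip.get_tool_rot(): TCP orientation.
- manip.get_wrist_force(): force on the tool from outside, world axes, zero at the start.
- manip.get_ft_torque(): the same for the moment, N m.
- manip.get_gripper_width(): opening from 0.0 (shut) to 1.0 (fully open).
Only numpy, scipy, OpenCV 4.12 (cv2) and the standard library are available. Lean on these libraries where they do the work, as an engineer would, in place of code of your own. Each camera call takes 0.05 s, during which the arm holds its last target. There are 200 camera calls.

## Task

Open the curing box: turn its orange swing tab fully aside, lift the blue front panel out and set it down in the middle of the black rubber mat, standing or lying flat. Sort the grey phone housings, those with a green tag each flat in a nest of the green tray and those with a red tag each flat in a nest of the red tray; then slide the loaded green tray into the box until it is fully home against the back. Leave the tweezers and the magnifier where they are.

Things in the scene. Friction and masses are not known exactly. Their poses are not given: they have to be found in the camera images.
- oven: white curing box, fixed, 48 mm high, 256 wide (y), x -92 (front) to +74; +x points into it. Tray chamber x -60 to +62 (back stop), 202 wide, 40 high, floored by the bench, amber roof 40 to 48 mm high. Before it the panel's bay, open at the top: x -86 to -60, 234 wide, behind two 6 mm thick front lips with 202 mm between them. Origin: centre, on the bench
- oven_home (a point): point on the bench in the box where the tray's origin lies when the tray is fully home against the back stop (3 mm behind the box's origin, along the box's x); axes as the box's
- tab (a joint): angle (rad) of the orange swing tab on the box's roof about a vertical axis, -0.3 to 1.6. At 0 it points to the box's -x, 5 mm above the panel's top edge, so the panel cannot be lifted. Grows counterclockwise seen from above, towards the box's -y; from 1.4 the panel is free, at 1.57 it points to -y. Stays where left; some 1.5 N at the fin turns it
- tab_pivot (a point): the tab's axis, 49 mm above the bench (underside of the tab), at x = -45, y = -103 mm in the box's frame. The tab is a bar 16 mm wide and 6 mm thick, reaching 49 mm from the axis
- tab_fin (a point): centre of the tab's upright fin (30 mm from the axis; 20 mm long along the tab, 10 mm thick, from 55 to 75 mm above the bench): pinch it or push its side
- panel: blue front panel standing in its bay of the box, 18 mm thick (x), 222 wide (y), 44 high, with a black grip block on the middle of its top edge; about 0.3 kg. It has 4 mm of play and comes out straight upwards, past the 48 mm high lips. It stands on its own. Origin: centre of its underside
- panel_grip (a point): centre of the panel's black grip block, 20 (x) x 18 (y) x 28 (z) mm, 58 mm above the panel's underside (block from 44 to 72 mm); grip it across the 18 mm, along the panel's y
- panel_mid (a point): centre of the panel proper, 22 mm above its underside
- mat: black rubber mat fixed to the bench, 110 (x) x 250 (y) x 2 mm: the panel's resting place. Origin: centre of the underside
- tray: loose green tray, 118 (x) x 190 mm (y), 4 mm floor, 14 mm high rim, with three nests side by side along y and an upright handle fin at its -x end; about 0.2 kg empty. On slick glides it slides easily on the bench (about 1 to 2 N), +x end first, into the box (6 mm of play a side). Origin: centre of the underside
- tray_handle (a point): point on the tray's handle fin: a block 30 (x) x 16 (y) mm, from 3 to 40 mm above the bench, its centre 74 mm to -x of the tray's origin; this point is 30 mm up. Grip it across the 16 mm, along the tray's y
- reject: red tray fixed to the bench, 118 (x) x 130 mm (y), with two nests side by side along y, same nests as the green tray's. Origin: centre of the underside
- pass0 (a point): centre of the floor of nest 0 of the green tray (y = -60 mm in the tray, 4 mm up). A nest is 106 (x) x 56 (y) mm, so a housing has 3 mm of play all round; ribs between nests are 4 mm wide and rise 8 mm above the nest floor
- pass1 (a point): centre of the floor of nest 1 of the green tray (y = 0 mm in the tray, 4 mm up). A nest is 106 (x) x 56 (y) mm, so a housing has 3 mm of play all round; ribs between nests are 4 mm wide and rise 8 mm above the nest floor
- pass2 (a point): centre of the floor of nest 2 of the green tray (y = 60 mm in the tray, 4 mm up). A nest is 106 (x) x 56 (y) mm, so a housing has 3 mm of play all round; ribs between nests are 4 mm wide and rise 8 mm above the nest floor
- rej0 (a point): centre of the floor of nest 0 of the red tray (y = -30 mm in it, 4 mm up)
- rej1 (a point): centre of the floor of nest 1 of the red tray (y = 30 mm in it, 4 mm up)
- good1: grey phone housing, green (pass) tag, 70 g: shell 100 (x) x 50 (y) x 12 mm with a raised hump on it, 84 x 28 mm, from 12 to 28 mm high; grip it from above across the 28 mm hump. A 50 x 24 mm coloured tag covers most of the hump's top. Origin: centre of the underside, z up. Either end may point either way in a nest. May be absent (None)
- good2: grey phone housing, green (pass) tag, 70 g: shell 100 (x) x 50 (y) x 12 mm with a raised hump on it, 84 x 28 mm, from 12 to 28 mm high; grip it from above across the 28 mm hump. A 50 x 24 mm coloured tag covers most of the hump's top. Origin: centre of the underside, z up. Either end may point either way in a nest. May be absent (None)
- good3: grey phone housing, green (pass) tag, 70 g: shell 100 (x) x 50 (y) x 12 mm with a raised hump on it, 84 x 28 mm, from 12 to 28 mm high; grip it from above across the 28 mm hump. A 50 x 24 mm coloured tag covers most of the hump's top. Origin: centre of the underside, z up. Either end may point either way in a nest. May be absent (None)
- bad1: grey phone housing, red (reject) tag, 70 g: shell 100 (x) x 50 (y) x 12 mm with a raised hump on it, 84 x 28 mm, from 12 to 28 mm high; grip it from above across the 28 mm hump. A 50 x 24 mm coloured tag covers most of the hump's top. Origin: centre of the underside, z up. Either end may point either way in a nest. May be absent (None)
- bad2: grey phone housing, red (reject) tag, 70 g: shell 100 (x) x 50 (y) x 12 mm with a raised hump on it, 84 x 28 mm, from 12 to 28 mm high; grip it from above across the 28 mm hump. A 50 x 24 mm coloured tag covers most of the hump's top. Origin: centre of the underside, z up. Either end may point either way in a nest. May be absent (None)
- tweezers: stainless tweezers lying on the bench, 130 x 18 x 7 mm, bystander; origin below its middle
- magnifier: glass magnifier on an aluminium stand, base 90 mm across, 96 mm high, bystander; origin: centre of the base
Things that resemble listed ones, but are neither listed nor needed, are in the scene too. Of the things that look like the reject, take the one that is farthest to the robot's left at the start. Leave any turquoise or yellow look-alike of the bad1 alone.

How it is judged (in metres and radians):
On the way, in this order (a step that is already met when the one before it is completed fails the run):
1. the swing tab is turned aside (1.3 rad or more) (value of joint tab above 1.3 rad), for 0.2 s.
2. the panel rests on the mat (horizontal distance between panel_mid and mat below 0.05 m and height (world z) of panel_mid below 0.04 m), for 0.2 s.
3. the tray is fully home in the box (horizontal distance between tray and oven_home below 0.008 m and angle between the x axis of tray and the x axis of oven, either way round below 0.06 rad and height (world z) of tray below 0.01 m), for 0.2 s.
At the end, for the whole second after the job is handed in: Tray within 8 mm and 0.06 rad of home, flat on the bench; panel's middle within 50 mm of the mat's centre and below 40 mm; each housing present within 9 mm of the floor centre of a nest of its own colour's tray, tilt under 0.08 rad; all at rest (all of step 2 and all of step 3 and linear speed of each of tray, panel, good1, good2, good3, bad1, bad2 below 0.03 m/s and (distance between good1 and pass0 below 0.009 m or distance between good1 and pass1 below 0.009 m or distance between good1 and pass2 below 0.009 m) and angle between each of good1, good2, good3, bad1, bad2's own z axis and vertical below 0.08 rad and (distance between good2 and pass0 below 0.009 m or distance between good2 and pass1 below 0.009 m or distance between good2 and pass2 below 0.009 m) and (distance between good3 and pass0 below 0.009 m or distance between good3 and pass1 below 0.009 m or distance between good3 and pass2 below 0.009 m) and (distance between bad1 and rej0 below 0.009 m or distance between bad1 and rej1 below 0.009 m) and (distance between bad2 and rej0 below 0.009 m or distance between bad2 and rej1 below 0.009 m)); the robot touches nothing.
It fails at once if the tweezers or the magnifier are moved more than 30 mm or the magnifier is tipped (distance of any of tweezers, magnifier from where it was at the start of the episode above 0.03 m or angle between magnifier's own z axis and vertical above 0.5 rad).
Of good1, good2, good3, bad1, bad2 only 3 to 5 are there at a start; the rules pass over those that are not, and their reading is None.
At some moment in a run one of good1, good2, good3, bad1, bad2, tray may be knocked a few centimetres aside while the robot is not near it.
Once in a run the grip may slacken for a moment while it holds something.
It also fails if it takes over 210 s, if anything falls off the work surface, if the arm or the gripper's body presses on something with over 40 N, if the wrist force passes 120 N, or if a joint passes its speed limit or range.

## Working session

There is one attempt and no reset: what is moved stays moved. The work goes in short steps, each a Python script; the robot and the scene stay as the last script left them, time stands still between calls to the robot, and variables do not carry over. Pictures are saved under pics/ and viewed, about 12 in all and at most 16, crops included, and the job is handed in when it is done.

```bash
ls; mkdir -p pics; python3 - <<'E'
from bench import manip
import cv2
for n in("scene","side","wrist"):
    c=manip.camera(n); cv2.imwrite(f"pics/a_{n}.png",c["pixels"])
    print(n,c["fov_y"],c["cx"],c["cy"],c["R"],c["t"])
print(manip.get_time_s(),manip.get_tool_rot(),manip.nose_length)
E
```

```text
pics
scene 53.59135627549369 258.5071502851251 191.21327607302328 [[-0.79883101  0.6013642  -0.01516978]
 [ 0.36583858  0.46563985 -0.80581739]
 [-0.47752608 -0.64926161 -0.59196977]] [ 447.81999361 -107.10620796 1708.02127797]
side 44.540632865297674 258.80319002534424 195.42905037867604 [[ 0.99772614 -0.06550191 -0.01587627]
 [-0.05754662 -0.70529161 -0.70657776]
 [ 0.0350848   0.70588473 -0.70745728]] [-526.53094881   23.07345376 1822.77620725]
wrist 65.70646984690485 257.71086602988146 188.07224806879344 [[ 0.26325162  0.9647257  -0.00170521]
 [ 0.93645651 -0.25511204  0.24076347]
 [ 0.23183569 -0.06497822 -0.97058232]] [-649.21626817  -29.38814556  388.90712401]
0.15 [-4.17797488e-01 -3.11360346e+00  2.29764524e-03] 22.0
```

```bash
cd pics; python3 -c "
import cv2
for n in('scene','side'):
    cv2.imwrite(f'b_{n}.png',cv2.resize(cv2.imread(f'a_{n}.png'),(800,600),interpolation=cv2.INTER_CUBIC))"
```

```text
(no output)
```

View pics/b_scene.png

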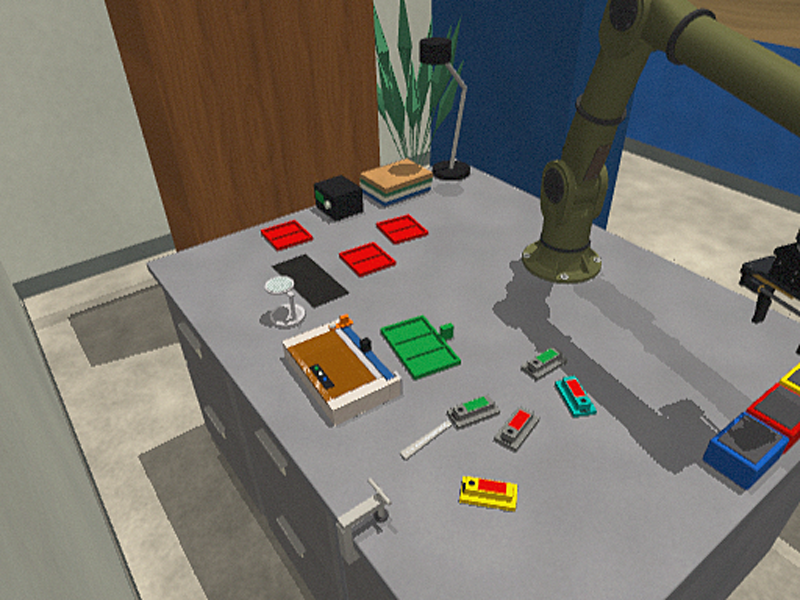

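View pics/b_side.png

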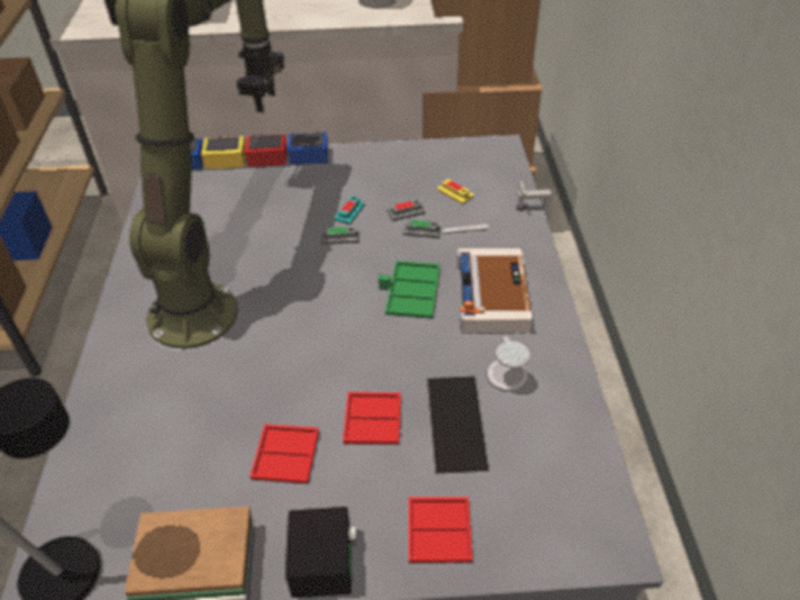

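Scene view (800×600): two green-tagged grey housings at (545,362) and (473,411), and one red-tagged at (517,428). The look-alikes are turquoise (576,396) and yellow (489,492). There are three red trays at (287,235), (402,229) and (367,260). The side view shows +y pointing up the picture, so the leftmost red tray is the one at side (373,417), which is scene (367,260).

```bash
cat > h.py <<'E'
import numpy as np, cv2
from bench import manip
from scipy.spatial.transform import Rotation as Ro
def rays(c,uv):
    uv=np.atleast_2d(np.asarray(uv,float)); d=uv-[c["cx"],c["cy"]]
    f=192/np.tan(np.radians(c["fov_y"])/2)
    if c.get("name")=="wrist":
        r=np.linalg.norm(d,axis=1)+1e-9; th=r/f
        v=np.c_[d*(np.sin(th)/r)[:,None],np.cos(th)]
    else: v=np.c_[d/f,np.ones(len(d))]
    R=np.array(c["R"]);t=np.array(c["t"])
    return -R.T@t, v@R
def plane(c,uv,z):
    o,d=rays(c,uv); s=(z-o[2])/d[:,2]; return (o+d*s[:,None])[:,:2]
def cam(n,save=None):
    c=dict(manip.camera(n)); c["name"]=n; c["pixels"]=np.array(c["pixels"])
    if save: cv2.imwrite(f"pics/{save}.png",c["pixels"])
    return c
HSV={"green":((45,110,50),(75,255,255)),"red":((174,150,70),(6,255,255)),"orange":((7,170,150),(15,255,255)),
"blue":((100,110,60),(118,255,255)),"teal":((80,120,80),(95,255,255)),"yellow":((25,150,120),(32,255,255)),"amber":((10,150,60),(20,255,200)),"black":((0,0,0),(180,255,40))}
def blobs(c,col,amin=30,sigma=0):
    h=cv2.cvtColor(c["pixels"],cv2.COLOR_BGR2HSV); lo,hi=HSV[col]
    if lo[0]>hi[0]: m=cv2.inRange(h,(lo[0],lo[1],lo[2]),(180,hi[1],hi[2]))|cv2.inRange(h,(0,lo[1],lo[2]),hi)
    else: m=cv2.inRange(h,lo,hi)
    m=cv2.morphologyEx(m,cv2.MORPH_CLOSE,np.ones((3,3)))
    cs,_=cv2.findContours(m,cv2.RETR_EXTERNAL,cv2.CHAIN_APPROX_NONE)
    return sorted([k[:,0,:] for k in cs if cv2.contourArea(k)>amin],key=lambda k:-cv2.contourArea(k))
def rect(p):
    (cx,cy),(w,h),a=cv2.minAreaRect(p.astype(np.float32))
    if w<h: w,h,a=h,w,a+90
    a=(a+90)%180-90
    return round(cx,1),round(cy,1),round(w,1),round(h,1),round(a,1)   # a: long-axis angle, deg
def down(yaw):  # tool pointing down, jaw (y) axis along world yaw (rad)
    y=np.array([np.cos(yaw),np.sin(yaw),0]); z=np.array([0,0,-1.]); x=np.cross(y,z)
    return Ro.from_matrix(np.c_[x,y,z]).as_rotvec()
E
python3 - <<'E'
from h import *
for n in("scene","side"):
    c=cam(n)
    for col,z,a in(("green",14,20),("red",14,20),("orange",65,8),("blue",44,30),("teal",15,20),("yellow",15,20),("amber",48,200),("black",2,300)):
        for b in blobs(c,col,a)[:6]:
            r=rect(plane(c,b,z))
            if abs(r[1])<900 and r[0]>0: print(n,col,b.mean(0).round(),r)
E
```

```text
scene green [271. 220.] (533.3, 53.8, 200.5, 167.0, 78.4)
scene green [304. 258.] (576.9, 271.8, 50.2, 24.1, -11.8)
scene green [349. 227.] (346.0, 259.8, 48.5, 23.7, -4.1)
scene red [235. 165.] (437.7, -343.8, 144.8, 125.2, 84.8)
scene red [183. 150.] (556.1, -612.7, 147.6, 121.8, 85.7)
scene red [257. 146.] (254.9, -420.8, 146.2, 127.0, 81.0)
scene red [495. 267.] (122.5, 663.6, 194.5, 92.2, 45.1)
scene red [315. 311.] (692.5, 441.1, 48.4, 19.5, -48.2)
scene red [332. 268.] (538.1, 358.7, 48.9, 24.2, 16.0)
scene orange [219. 206.] (681.3, -74.0, 63.9, 31.5, 36.3)
scene orange [191. 227.] (825.3, -31.1, 83.7, 25.0, 72.8)
scene blue [477. 288.] (279.1, 681.4, 174.2, 99.8, 0.1)
scene blue [242. 233.] (686.7, 74.1, 103.1, 17.7, 84.8)
scene teal [368. 252.] (396.7, 382.1, 114.1, 54.9, 64.4)
scene yellow [312. 316.] (708.6, 448.6, 99.4, 56.8, -48.6)
scene amber [211. 233.] (769.1, 5.1, 208.0, 124.3, 85.4)
scene black [215. 127.] (279.8, -748.2, 321.5, 163.6, 62.7)
side green [262. 184.] (535.5, 40.5, 188.4, 146.4, 78.9)
side red [281. 339.] (553.5, -625.3, 132.0, 113.9, 86.0)
side red [182. 290.] (251.7, -432.5, 132.4, 117.3, 80.5)
side red [238. 267.] (434.5, -355.9, 132.0, 115.4, 85.5)
side red [170.  97.] (131.4, 703.6, 161.8, 124.6, -87.1)
side orange [300. 197.] (677.3, -91.9, 30.6, 24.0, -18.0)
side orange [290. 119.] (691.9, 393.1, 45.8, 19.5, -49.9)
side blue [197.  96.] (267.0, 657.5, 161.4, 116.7, -89.4)
side teal [224. 135.] (395.8, 374.1, 106.6, 46.3, 63.4)
side amber [320. 181.] (770.7, 4.2, 181.0, 104.3, 85.2)
side black [207. 357.] (322.9, -665.5, 136.6, 111.8, -88.8)
```

```bash
python3 - <<'E'
from h import *
import pickle
for k,(p,yaw) in {"house":((500,300,260),0.5),"box":((640,20,300),1.5),"mat":((520,-330,280),1.4)}.items():
    try: manip.move_ptp(list(p),down(yaw))
    except manip.PlanningError as e:
        print(k,e,"retry"); manip.move_ptp(list(p),down(yaw+np.pi))
    manip.sleep(0.3)
    c=cam("wrist","w_"+k); pickle.dump(c,open(k+".pkl","wb"))
    print(k,manip.get_joints(),-np.array(c["R"]).T@np.array(c["t"]))
    for col,z,a in(("green",14,50),("red",14,50),("orange",65,30),("blue",44,80),("teal",15,50),("yellow",15,50),("amber",48,200),("black",2,300)):
        for b in blobs(c,col,a)[:6]:
            print(k,col,b.mean(0).round(),rect(plane(c,b,z)))
ims=[cv2.imread(f"pics/w_{k}.png") for k in("house","box","mat")]
cv2.imwrite("pics/w_all.png",np.vstack([np.hstack([cv2.resize(i,(400,300)) for i in ims[:2]]),np.hstack([cv2.resize(ims[2],(400,300)),np.zeros((300,400,3),np.uint8)])]))
print(manip.get_time_s())
E
```

```text
house [-0.84283958  0.16204467  0.29087001  1.57835967 -0.04689474  1.40818269
 -0.04718826] [468.32455836 358.10641915 421.63973144]
house green [212. 280.] (520.0, 106.8, 154.1, 61.8, 30.1)
house green [159. 137.] (358.1, 266.9, 50.2, 23.2, 0.2)
house green [307. 206.] (592.7, 279.1, 50.0, 23.0, -12.4)
house red [314. 140.] (553.2, 367.2, 50.8, 24.0, 16.3)
house red [214.  77.] (388.9, 377.7, 49.4, 22.8, 64.4)
house red [425. 146.] (710.6, 451.6, 48.2, 20.9, -49.2)
house teal [220.  76.] (394.8, 381.3, 97.6, 49.3, 64.5)
house yellow [413. 142.] (701.9, 443.2, 98.6, 48.6, -49.9)
house yellow [427. 169.] (734.0, 422.6, 27.3, 23.3, 35.5)
house amber [359. 281.] (749.2, 239.4, 446.2, 22.2, 28.8)
house amber [102. 240.] (347.2, 91.6, 79.6, 34.7, -73.8)
house amber [414. 241.] (761.1, 316.7, 75.6, 35.0, -57.7)
house black [284. 308.] (619.9, -79.0, 1708.7, 664.1, 30.9)
house black [391. 259.] (777.4, 263.0, 165.7, 91.6, 51.4)
box [-0.42549296  0.28927515  0.4529749   1.36949648 -0.12550415  1.51112081
  1.5192923 ] [574.69381294  25.33492161 461.73443349]
box green [270.  96.] (535.2, 48
[... 1303 characters left out ...]
 193.1, 150.1, 78.7)
mat green [ 23. 128.] (377.8, -738.1, 86.7, 9.8, 88.5)
mat red [234. 106.] (435.7, -350.4, 127.9, 116.8, 84.7)
mat red [163.  19.] (275.3, -430.5, 129.9, 74.6, 80.6)
mat red [ 99. 198.] (541.3, -616.7, 134.3, 95.4, 85.9)
mat blue [46. 21.] (221.0, -638.7, 138.9, 18.4, -84.1)
mat amber [ 14. 176.] (455.8, -770.8, 152.1, 132.1, 0.2)
mat amber [422. 275.] (754.6, -64.0, 270.3, 23.2, 80.5)
mat amber [102. 240.] (596.3, -591.7, 85.9, 38.1, -20.2)
mat amber [ 5. 50.] (228.7, -724.0, 52.8, 37.6, -3.4)
mat black [332. 308.] (917.2, -516.5, 1735.9, 607.8, 84.7)
mat black [ 78. 257.] (633.4, -729.2, 436.1, 204.4, 80.2)
mat black [46. 95.] (306.8, -710.2, 212.0, 143.4, 86.0)
5.7833
```

View pics/w_all.png

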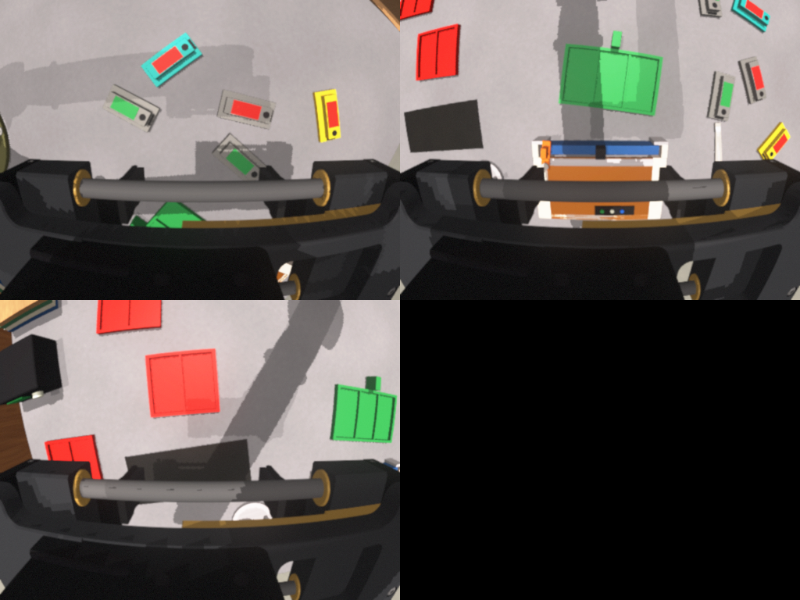

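The wrist views confirm the layout: housings with green tags at wrist-house (159,137) and (307,206), one with a red tag at (314,140). The turquoise one is at (214,77) and the yellow at (425,146). The gripper hides the lower half of each picture. Next are close views of the box, the red tray and mat, and the green tray.

```bash
python3 - <<'E'
from h import *
import pickle
def shot(k,p,yaw):
    for dz in (0,-40,-80):
        try: manip.move_ptp([p[0],p[1],p[2]+dz],down(yaw)); break
        except manip.PlanningError as e: print(k,dz,e)
    manip.sleep(0.3)
    c=cam("wrist","w_"+k); pickle.dump(c,open(k+".pkl","wb")); return c
for k,p,y in(("mat2",(660,-330,280),1.4),("box2",(790,0,280),1.5)):
    c=shot(k,p,y); print(k,-np.array(c["R"]).T@np.array(c["t"]))
    for col,z,a in(("green",14,50),("red",14,50),("orange",65,30),("blue",44,80),("amber",48,200),("black",2,300)):
        for b in blobs(c,col,a)[:6]:
            if b[:,1].mean()<200: print(k,col,b.mean(0).round(),rect(plane(c,b,z)))
cv2.imwrite("pics/w_2.png",np.hstack([cv2.resize(cv2.imread(f"pics/w_{k}.png")[:230],None,fx=1.55,fy=1.55)[:,:] for k in("box2",)]))
E
```

```text
mat2 [ 594.58192693 -319.28579476  442.8235982 ]
mat2 green [458.  62.] (532.0, 44.7, 193.1, 159.5, 78.8)
mat2 green [15. 50.] (363.0, -737.3, 87.4, 23.2, 89.4)
mat2 red [218.  27.] (447.6, -352.1, 127.0, 96.8, 84.2)
mat2 red [ 78. 131.] (554.1, -617.4, 134.2, 116.8, 86.0)
mat2 orange [467. 187.] (754.7, -6.3, 187.2, 90.6, 85.0)
mat2 orange [423. 152.] (676.2, -92.5, 41.5, 17.7, -4.0)
mat2 blue [450. 147.] (678.7, -29.1, 71.5, 19.0, 83.9)
mat2 blue [495. 144.] (686.4, 79.0, 90.5, 19.2, 84.6)
mat2 amber [ 11. 127.] (512.8, -731.1, 251.9, 99.6, -15.8)
mat2 black [36. 32.] (330.8, -701.1, 185.0, 101.7, 90.0)
box2 [724.62584075   3.47740114 441.97224644]
box2 green [278.  20.] (572.7, 40.9, 188.1, 81.8, 78.9)
box2 green [429.  28.] (584.0, 291.0, 50.1, 23.1, -12.4)
box2 red [46.  9.] (484.7, -354.9, 144.5, 48.5, 69.9)
box2 red [465.  13.] (543.7, 379.0, 52.0, 24.3, 15.0)
box2 red [504. 103.] (701.4, 464.8, 47.6, 22.1, -51.7)
box2 orange [270. 160.] (771.1, 7.7, 191.3, 108.1, 87.4)
box2 orange [187.  89.] (682.5, -84.4, 35.3, 17.2, -4.4)
box2 blue [310.  86.] (688.6, 76.3, 97.0, 17.6, 86.3)
box2 blue [226.  85.] (680.5, -35.9, 83.0, 17.2, 85.6)
box2 amber [296. 166.] (780.3, 48.6, 117.4, 84.4, 87.0)
```

View pics/w_2.png

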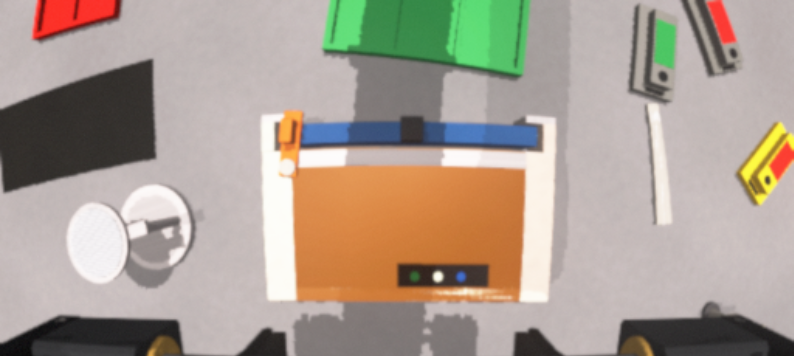

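View pics/w_mat2.png

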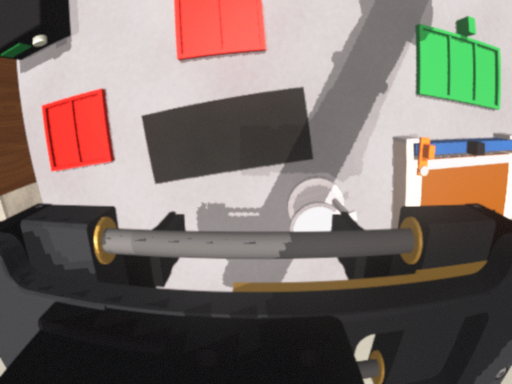

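Box2 crop: box outline corners at (262,115), (556,119), (549,300) and (268,300). The tab points at about −x, over the panel, at (290,128); the grip is at (412,129). The magnifier base is at (158,228), right beside the mat. Mat2: mat corners at (143,116), (303,88), (312,159) and (156,183).

```bash
python3 - <<'E'
from h import *
import pickle
L=lambda k:pickle.load(open(k+".pkl","rb"))
c=L("box2"); im=c["pixels"]; h=cv2.cvtColor(im,cv2.COLOR_BGR2HSV)
m=((h[...,1]<60)&(h[...,2]>205)|(h[...,1]>140)&(h[...,0]<125)&(h[...,0]>4)).astype(np.uint8)*255
m[:60]=0;m[205:]=0;m[:,:160]=0;m[:,370:]=0
m=cv2.morphologyEx(m,cv2.MORPH_CLOSE,np.ones((9,9)))
b=max(cv2.findContours(m,0,cv2.CHAIN_APPROX_NONE)[0],key=cv2.contourArea)[:,0,:]
print("box white rect z48",rect(plane(c,b,48)), b.min(0),b.max(0))
print("picked",plane(c,np.array([(262,115),(556,119),(549,300),(268,300)])/1.55,48).round(1))
mm=L("mat2"); P=plane(mm,[(143,116),(303,88),(312,159),(156,183)],2); print("mat",rect(P),P.round())
g=cv2.inRange(cv2.cvtColor(mm["pixels"],cv2.COLOR_BGR2HSV),(0,0,0),(180,90,70)); g[:80]=0;g[190:]=0;g[:,:130]=0;g[:,318:]=0
b=max(cv2.findContours(g,0,cv2.CHAIN_APPROX_NONE)[0],key=cv2.contourArea)[:,0,:]; print("mat mask",rect(plane(mm,b,2)))
print("magn base",plane(mm,[(316,205)],8), plane(c,[(102,147)],8))
for k in("house","box","box2","mat"):
    c=L(k)
    for col in("green","red"):
        for b in blobs(c,col,50):
            r=rect(plane(c,b,28))
            if 40<r[2]<60 and 18<r[3]<28 and b[:,1].mean()<215: print(k,col,r)
    # tray bodies
    for col in("green","red"):
      for b in blobs(c,col,2000):
        z=np.zeros((384,512),np.uint8); cv2.drawContours(z,[b.reshape(-1,1,2)],-1,255,-1); z=cv2.morphologyEx(z,cv2.MORPH_OPEN,np.ones((21,21)))
        q=max(cv2.findContours(z,0,cv2.CHAIN_APPROX_NONE)[0],key=cv2.contourArea)[:,0,:]
        print(k,col,"tray",rect(plane(c,q,14)))
for col in ("orange",):
    c=L("box2"); b=blobs(c,col,30)
    for q in b: print(col,rect(plane(c,q,55)),rect(plane(c,q,75)))
b=[q for q in blobs(L("box2"),"blue",80)]; print("panel",rect(plane(c,np.vstack(b),44)))
print("grip",plane(c,np.array([[412,129]])/1.55,72))
E
```

```text
box white rect z48 (747.0, 9.1, 260.0, 171.0, 85.4) [167  70] [358 195]
picked [[ 656.2 -111.1]
 [ 676.8  144.3]
 [ 840.   132.7]
 [ 821.5 -123.4]]
mat (616.0, -370.8, 246.8, 107.6, 88.8) [[ 560. -493.]
 [ 565. -246.]
 [ 672. -249.]
 [ 667. -495.]]
mat mask (617.4, -370.0, 245.6, 100.8, 88.2)
magn base [[ 743.5633155  -253.23321476]] [[ 746.06162222 -249.29685225]]
house green (361.9, 270.0, 48.5, 22.4, 0.2)
house green (588.5, 281.8, 48.3, 22.2, -12.4)
house red (550.3, 366.9, 49.0, 23.2, 16.3)
house red (391.6, 377.0, 47.7, 22.0, 64.4)
house red (702.3, 448.4, 46.5, 20.2, -49.2)
box green (588.7, 281.4, 47.9, 22.2, -12.9)
box red (550.0, 366.5, 48.3, 23.0, 16.0)
box red (390.9, 377.0, 47.4, 22.5, 64.1)
box red (703.2, 449.2, 44.9, 20.3, -48.1)
box green tray (551.9, 45.0, 187.7, 119.0, 78.9)
box red tray (436.5, -346.3, 136.3, 117.6, 84.4)
box2 green (588.6, 281.6, 48.4, 22.4, -12.4)
box2 red (549.6, 366.7, 50.3, 23.5, 15.0)
box2 red (702.2, 449.7, 46.1, 21.4, -51.7)
box2 green tray (584.3, 42.5, 190.4, 75.6, 87.5)
mat green tray (549.5, 42.2, 192.5, 122.1, 79.7)
mat red tray (435.7, -350.5, 128.1, 116.4, 84.2)
mat red tray (281.3, -432.2, 138.0, 68.3, 72.5)
mat red tray (518.1, -615.0, 130.5, 52.6, 81.5)
orange (772.3, 7.8, 196.3, 110.9, 87.4) (769.9, 7.6, 186.2, 105.2, 87.4)
orange (681.4, -86.8, 36.3, 17.7, -4.4) (683.6, -82.1, 34.4, 16.7, -4.4)
panel (684.8, 23.7, 202.5, 17.9, 86.0)
grip [[684.78047512  16.31383431]]
```

```bash
cat >> h.py <<'E'
BO=np.array([756.8,9.2]); BY=np.radians(-4.4)
rot=lambda a:np.array([[np.cos(a),-np.sin(a)],[np.sin(a),np.cos(a)]])
box=lambda x,y:BO+rot(BY)@np.array([x,y])
def ptp(xy,z,yaw):
    manip.move_ptp([float(xy[0]),float(xy[1]),float(z)],down(yaw))
def line(xy,z,yaw=None,rate=150):
    manip.servo_line([float(xy[0]),float(xy[1]),float(z)],None if yaw is None else down(yaw),rate)
E
python3 - <<'E'
from h import *
manip.close_gripper(10)
piv=box(-45,-103)
def pose(th,d):
    u=rot(BY+th)@np.array([-1,0.]); t=rot(np.pi/2)@u
    return piv+30*u-d*t, BY+th
p,y=pose(-.2,35); ptp(p,140,y); line(p,80)
for th in np.r_[-.2:1.56:12j]:
    p,y=pose(th,14.5); line(p,80,y,60)
print(manip.get_wrist_force())
p,y=pose(1.5,30); line(p,80); line(p,200)
p=box(30,0); ptp(p,240,1.5); manip.sleep(.3)
c=cam("wrist","tab"); cv2.imwrite("pics/tab2.png",cv2.resize(c["pixels"][60:210,150:380],None,fx=2.5,fy=2.5))
print(manip.get_time_s())
E
```

```text
[ 0.43305694 -0.64134777 -0.54146169]
18.0667
```

View pics/tab2.png

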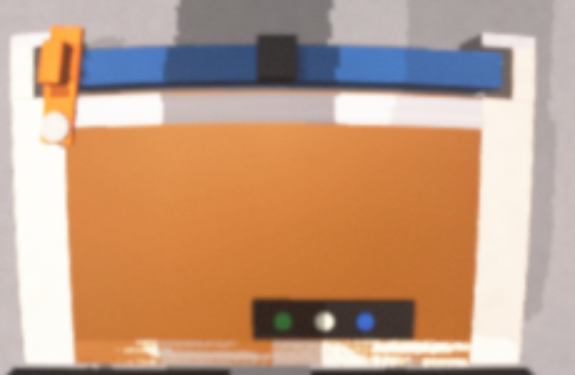

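The tab did not move: the fin is still over the panel at crop (52,62). I'll repeat the sweep with readings logged.

```bash
python3 - <<'E'
from h import *
piv=box(-45,-103); print(piv,manip.get_gripper_width())
def pose(th,d):
    u=rot(BY+th)@np.array([-1,0.]); t=rot(np.pi/2)@u
    return piv+30*u-d*t, BY+th
p,y=pose(-.2,35); ptp(p,140,y); line(p,80)
for th in (-.2,0,.2):
    p,y=pose(th,14.5); line(p,80,y,60)
    print(th,p.round(1),np.round(manip.get_tcp_pos(),1),np.round(manip.get_wrist_force(),1))
c=cam("side","s_tab"); d=cam("scene","sc_tab")
cv2.imwrite("pics/tab3.png",np.hstack([cv2.resize(c["pixels"][130:240,250:380],(390,330)),cv2.resize(d["pixels"][150:260,170:300],(390,330))]))
E
```

```text
[704.03056625 -90.04407721] 0.006583637575729986
-0.2 [679.1 -67.9] [679.2 -68.6  80.4] [-0.6  0.4  0.4]
0 [675.2 -73.3] [675.4 -72.9  80.1] [0.6 0.5 0.6]
0.2 [672.5 -79.3] [672.7 -79.   80.1] [ 0.3 -0.1  1.3]
```

View pics/tab3.png

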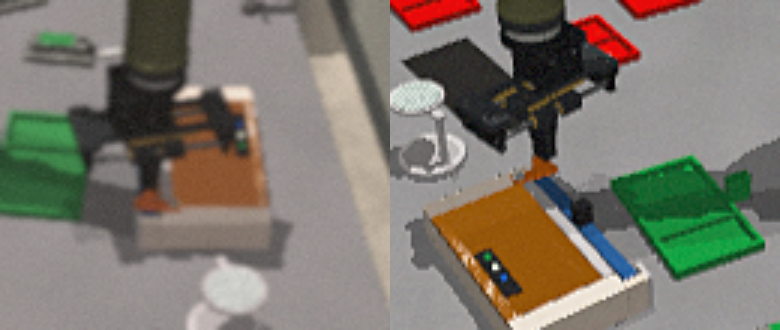

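The side and scene crops show the fingers just behind or above the orange fin, with no contact force. I'll step on and watch the force and the orange blob.

```bash
python3 - <<'E'
from h import *
piv=box(-45,-103)
def pose(th,d):
    u=rot(BY+th)@np.array([-1,0.]); t=rot(np.pi/2)@u
    return piv+30*u-d*t, BY+th
for th in (.4,.6,.9,1.2,1.4,1.56):
    p,y=pose(th,14.5); line(p,80,y,60)
    c=cam("side"); b=[q.mean(0).round(1) for q in blobs(c,"orange",4)]
    print(th,np.round(manip.get_tcp_pos(),1),np.round(manip.get_wrist_force(),1),[x for x in b if abs(x[0]-300)<25 and abs(x[1]-195)<25])
c=cam("side","s_tab4"); d=cam("scene","sc_tab4")
cv2.imwrite("pics/tab4.png",np.hstack([cv2.resize(c["pixels"][130:240,250:380],(390,330)),cv2.resize(d["pixels"][150:260,170:300],(390,330))]))
E
```

```text
0.4 [671.1 -85.4  80. ] [ 0.3 -1.3  0.2] []
0.6 [670.9 -92.   79.9] [ 1. -0. -0.] []
0.9 [ 673.  -101.6   79.9] [ 0.1  0.7 -0. ] []
1.2 [ 677.9 -110.3   79.9] [-1.   0.5  0.4] []
1.4 [ 682.5 -115.2   79.9] [ 0.1  0.9 -0.1] []
1.56 [ 686.7 -118.4   79.9] [ 0.  -0.4 -0.6] []
```

View pics/tab4.png

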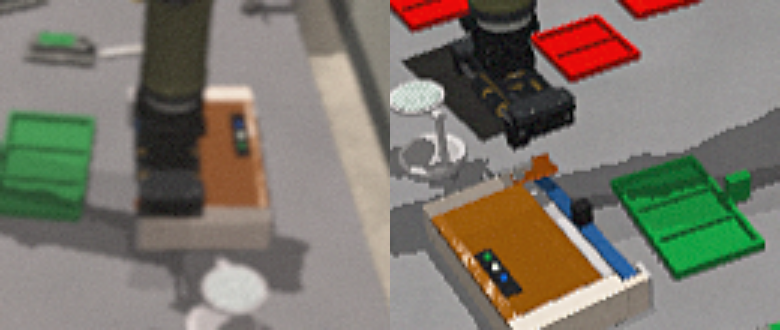

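The picture suggests the gripper is higher than the fin. I'll project the expected tip into the scene view to check.

```bash
python3 - <<'E'
from h import *
def proj(c,X):
    p=np.array(c["R"])@np.array(X,float)+np.array(c["t"]); f=192/np.tan(np.radians(c["fov_y"])/2); return (p[:2]/p[2]*f+[c["cx"],c["cy"]]).round(1)
c=cam("scene"); s=cam("side")
p=manip.get_tcp_pos(); tip=[p[0],p[1],p[2]-22]
for n,X in(("tip",tip),("tcp",p),("piv",[*box(-45,-103),55]),("fin0top",[*box(-75,-103),75]),("fin0bot",[*box(-75,-103),55]),("boxFL48",[*box(-92,-128),48]),("boxFR48",[*box(-92,128),48]),("boxBR48",[*box(74,128),48]),("boxBL48",[*box(74,-128),48]),("grip",[*box(-73,0),72])):
    a=proj(c,X);b=proj(s,X); print(n,a,(a-[170,150])*3+[390,0],b,(b-[250,130])*3)
print(Ro.from_rotvec(manip.get_tool_rot()).as_matrix().round(2))
E
```

```text
tip [212.3 202.5] [516.9 157.5] [303.9 202.5] [161.7 217.5]
tcp [211.8 197.8] [515.4 143.4] [304.2 198.3] [162.6 204.9]
piv [212.4 208.7] [517.2 176.1] [307.4 197.4] [172.2 202.2]
fin0top [219.2 201.6] [537.6 154.8] [299.6 193.6] [148.8 190.8]
fin0bot [219.6 205.9] [538.8 167.7] [299.3 197.4] [147.9 202.2]
boxFL48 [220.6 202.3] [541.8 156.9] [295.  203.5] [135.  220.5]
boxFR48 [256.9 241.8] [650.7 275.4] [292.3 158.4] [126.9  85.2]
boxBR48 [212.2 262.2] [516.6 336.6] [333.  158.2] [249.   84.6]
boxBL48 [179.8 218.1] [419.4 204.3] [340.  203.4] [270.  220.2]
grip [232.5 217.5] [577.5 202.5] [298.7 175.3] [146.1 135.9]
[[-1.    0.09 -0.  ]
 [ 0.09  1.    0.  ]
 [ 0.    0.   -1.  ]]
```

The box model matches both pictures to a pixel. The visible fingertips, though, end near where the TCP projects, about 20 mm higher than stated. I'll find the tip height with a guarded touch on the open bench.

```bash
cat >> h.py <<'E'
def touch(xy,z0,z1,thr=3,step=2,yaw=None):
    z=z0
    f0=np.array(manip.get_wrist_force())
    while z>z1:
        z-=step; line(xy,z,yaw,40); f=np.array(manip.get_wrist_force())-f0
        if np.linalg.norm(f)>thr: return z,f.round(1)
    return z,None
E
python3 - <<'E'
from h import *
p=np.array(manip.get_tcp_pos()[:2]); line(p,160)
q=np.array([560,-150]); ptp(q,60,1.48)
for g in("closed","open"):
    print(g,touch(q,45,6),np.array(manip.get_tcp_pos()).round(1)); line(q,60)
    if g=="closed": manip.let_go()
manip.sleep(.2); print(manip.get_wrist_force(),manip.get_gripper_width())
E
```

```text
closed (5, None) [ 559.9 -150.     4.8]
open (5, None) [ 559.9 -150.     4.8]
[-0.56522749 -0.9764308   0.29834956] 1.0010923450709919
```

TCP z reads 5 mm with no contact, so the fingers really are higher than documented. I'll go further down, guarded.

```bash
python3 - <<'E'
from h import *
q=np.array([560,-150]); line(q,8)
c=cam("wrist","tips"); d=cam("scene"); s=cam("side")
try: print(touch(q,6,-30,thr=3,step=1),np.array(manip.get_tcp_pos()).round(1))
except Exception as e: print(type(e),e)
line(q,40)
cv2.imwrite("pics/tips2.png",np.hstack([cv2.resize(d["pixels"][100:220,170:300],(390,360)),cv2.resize(c["pixels"],(400,360))]))
E
```

```text
(0, array([-2.1,  1.3,  5.5])) [ 560.2 -150.1    0.6]
```

View pics/tips2.png

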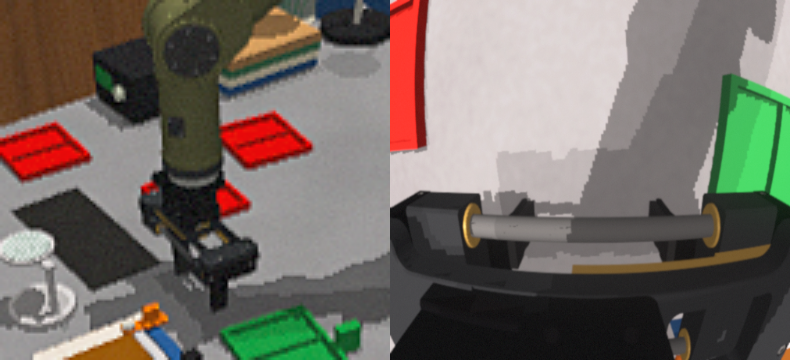

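The open-bench contact came at TCP z ≈ 0.6, so the fingertips are at the reported TCP, not 22 mm ahead of it. From here I treat commanded z as tip height. I'll check for a lateral offset in the same way, then push the tab with tips at 59.

```bash
cat >> h.py <<'E'
def proj(c,X):
    p=np.array(c["R"])@np.array(X,float)+np.array(c["t"]); f=192/np.tan(np.radians(c["fov_y"])/2); return (p[:2]/p[2]*f+[c["cx"],c["cy"]]).round(1)
E
python3 - <<'E'
from h import *
d=cam("scene")
for y in(-150-43,-150,-150+43): print(((proj(d,[560,y,8])-[170,100])*3).round())
manip.close_gripper(10)
piv=box(-45,-103)
def pose(th,d):
    u=rot(BY+th)@np.array([-1,0.]); t=rot(np.pi/2)@u
    return piv+30*u-d*t, BY+th
p,y=pose(-.2,35); ptp(p,120,y); line(p,60)
for th in np.r_[-.2:1.56:10j]:
    p,y=pose(th,14.5); line(p,60,y,60); print(round(th,2),np.round(manip.get_tcp_pos(),1),np.round(manip.get_wrist_force(),1))
p,y=pose(1.5,30); line(p,60); line(p,200)
p=box(30,0); ptp(p,240,1.5); manip.sleep(.3)
c=cam("wrist","tab5"); cv2.imwrite("pics/tab6.png",cv2.resize(c["pixels"][60:210,150:380],None,fx=2.5,fy=2.5))
print(manip.get_time_s())
for b in blobs(c,"orange",30):print(rect(plane(c,b,55)))
E
```

```text
[181. 275.]
[199. 290.]
[217. 305.]
-0.2 [679.2 -68.6  60.4] [ 0.2 -0.6 -0.1]
-0.0 [675.4 -73.   60.1] [ 0.5 -0.1 -0.4]
0.19 [672.7 -78.9  60. ] [-0.   0.8  1. ]
0.39 [671.1 -85.3  59.9] [-0.  -0.3  1.4]
0.58 [670.8 -91.9  59.9] [ 1.  -0.3 -0.6]
0.78 [671.8 -98.4  60. ] [-0.3  0.6 -0.4]
0.97 [ 673.9 -104.5   59.9] [-0.1 -1.2 -1.3]
1.17 [ 677.3 -110.1   60. ] [-0.7 -0.4 -0.4]
1.36 [ 681.6 -114.9   59.9] [-1.1  0.1 -0. ]
1.56 [ 686.9 -118.7   60. ] [-0.4 -0.6 -0.1]
51.125
(773.9, 8.8, 203.2, 104.9, -87.0)
(703.2, -121.8, 29.3, 12.7, 85.8)
```

View pics/tab6.png

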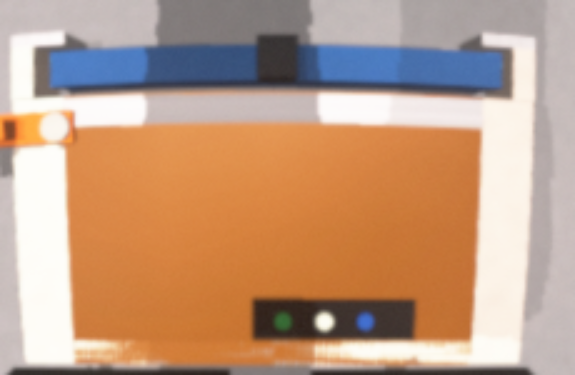

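The tab now points to −y (crop (20,130)), off the panel. Next: grip and lift the panel, set it on the mat, and take overhead housing views.

```bash
python3 - <<'E'
from h import *
import pickle
manip.let_go()
g=np.array([684.6,15.6]); yw=BY+np.pi/2
ptp(g,110,yw); line(g,46,None,100); manip.close_gripper(40); print("w",manip.get_gripper_width(),np.round(manip.get_tcp_pos(),1))
line(g,165,None,120); manip.sleep(.2); print("w",manip.get_gripper_width(),np.round(manip.get_wrist_force(),1))
m=np.array([616.5,-370.5]); my=np.radians(88.5)
line([640,-180],165,my,200); line(m,165,my,200); print("w",manip.get_gripper_width())
line(m,60,None,120)
print(touch(m,60,46,thr=5,step=2)); manip.let_go(); manip.sleep(.2); line(m,130,None,150)
s=cam("side"); b=blobs(s,"blue",30); print([(q.mean(0).round(),rect(plane(s,q,24))) for q in b if q[:,1].mean()>200])
def over(xy,yaw,z,k):
    tx=np.array([-np.sin(yaw),np.cos(yaw)]); ptp(np.array(xy)-65.5*tx,z,yaw); manip.sleep(.25)
    c=cam("wrist",k); pickle.dump(c,open(k+".pkl","wb")); return c
c=over((550,367),1.85,150,"oR1")
for col,z in(("red",28),("green",28),("teal",12),("yellow",12)):
    for q in blobs(c,col,100):
        if q[:,1].mean()<230: print(col,q.mean(0).round(),rect(plane(c,q,z)))
cv2.imwrite("pics/oR1b.png",cv2.resize(c["pixels"][:256],(800,400)))
print(manip.get_time_s())
E
```

```text
w 0.20325589456477194 [684.6  15.6  46. ]
w 0.20236366816206575 [-1.   0.5 -3.1]
w 0.2029339401602453
(46, array([-3.2,  1.3,  9.4]))
[(array([294., 280.]), (614.8, -427.0, 129.3, 22.9, 88.8))]
red [307. 105.] (526.3, 409.2, 49.1, 22.5, 16.6)
green [35. 62.] (540.4, 73.9, 174.6, 141.0, 78.6)
green [164. 132.] (588.9, 281.5, 48.9, 22.8, -12.2)
teal [329.   7.] (422.1, 409.8, 70.0, 33.2, -67.9)
66.85
```

View pics/oR1b.png

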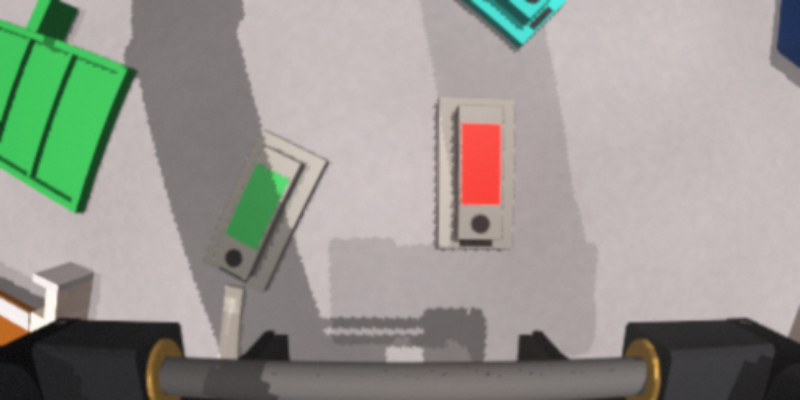

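R1 has been knocked: its tag is now at (526,409) instead of (550,367), so the re-look was needed. The close crop confirms it is grey with a red tag (480,164). The hump's middle (479,174) lies about 6 mm from the tag's middle, towards the dark dot. Next I'll grasp R1 and carry it to the red tray, viewing the tray from above while carrying.

```bash
cat >> h.py <<'E'
def over(xy,yaw,z,k):
    tx=np.array([-np.sin(yaw),np.cos(yaw)]); ptp(np.array(xy)-65.5*tx,z,yaw); manip.sleep(.25)
    return cam("wrist",k)
def traybody(c,col,near):
    out=[]
    for b in blobs(c,col,1500):
        z=np.zeros((384,512),np.uint8); cv2.drawContours(z,[b.reshape(-1,1,2)],-1,255,-1); z=cv2.morphologyEx(z,cv2.MORPH_OPEN,np.ones((41,41)))
        cs=cv2.findContours(z,0,cv2.CHAIN_APPROX_NONE)[0]
        if len(cs): out.append(rect(plane(c,max(cs,key=cv2.contourArea)[:,0,:],14)))
    return min(out,key=lambda r:np.hypot(r[0]-near[0],r[1]-near[1])) if out else None
def pick(xy,longdeg,f=20):
    yw=np.radians((longdeg+90)%180)
    ptp(xy,70,yw); line(xy,14,None,100); manip.close_gripper(f); w=manip.get_gripper_width()
    line(xy,120,None,150); print("pick w",round(w,3),"after lift",round(manip.get_gripper_width(),3))
def place(xy,longdeg):
    yw=np.radians((longdeg+90)%180)
    line(xy,60,yw,150); print("w",round(manip.get_gripper_width(),3))
    line(xy,32,None,100); r=touch(xy,32,18.6,thr=4,step=2.7); print("place",r,np.round(manip.get_tcp_pos(),1))
    return r
E
python3 - <<'E'
from h import *
import pickle
c=pickle.load(open("oR1.pkl","rb")); P=plane(c,np.array([(480,105),(478,243),(479,174)])/1.5625,28); print(P.round(1),np.linalg.norm(P[0]-P[1]))
t=np.array([526.3,409.2]); ctr=(P[0]+P[1])/2; print("off",np.linalg.norm(ctr-t))
ctr=t+6*(ctr-t)/np.linalg.norm(ctr-t); print(ctr)
pick(ctr,16.6)
c=over((437,-349),np.radians(84.5),150,"oRed"); r=traybody(c,"red",(437,-349)); print("red tray",r)
pickle.dump(c,open("oRed.pkl","wb")); cv2.imwrite("pics/oRedb.png",cv2.resize(c["pixels"],(680,510)))
print(manip.get_time_s(),manip.get_gripper_width())
E
```

```text
[[491.4 398.7]
 [573.9 422. ]
 [532.9 410. ]] 85.73190281404598
off 6.477063396376804
[532.20702669 410.25215764]
pick w 0.321 after lift 0.323
red tray (419.3, -349.1, 128.5, 84.5, 84.7)
72.9583 0.3255721222324426
```

View pics/oRedb.png

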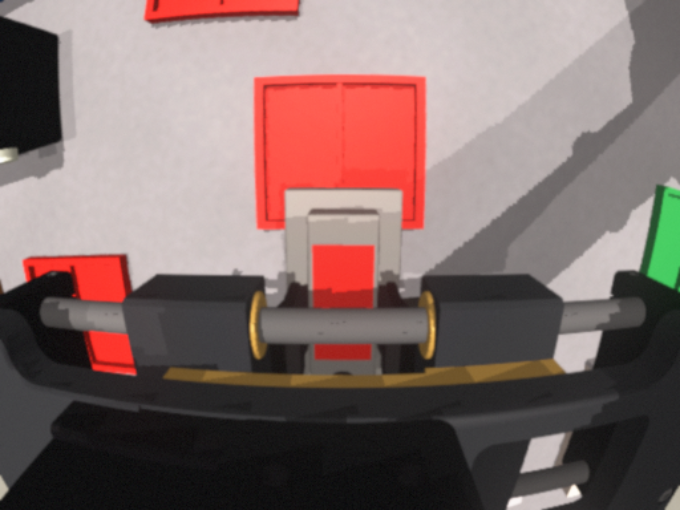

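The held housing shows shell edge y=190 and hump end y=209; the red tray's corners are at (255,78), (425,76), (424,228) and (257,228). I'll compute the grip offset and place it.

```bash
python3 - <<'E'
from h import *
import pickle
c=pickle.load(open("oRed.pkl","rb")); k=512/680
Q=plane(c,np.array([(255,78),(425,76),(424,228),(257,228)])*k,14); print(Q.round(1),rect(Q)); ctr=Q.mean(0)
yw=np.radians(84.5); tx=np.array([-np.sin(yaw:=yw),np.cos(yw)]); ty=np.array([np.cos(yw),np.sin(yw)]); p=np.array(manip.get_tcp_pos()); print(p.round(1))
for n,uv,z in(("shell",(344,190),p[2]-2),("shellL",(285,190),p[2]-2),("shellR",(403,190),p[2]-2),("hump",(343,210),p[2]+14)):
    d=plane(c,np.array([uv])*k,z)[0]-p[:2]; print(n,(d@tx).round(1),(d@ty).round(1))
E
```

```text
[[ 371.4 -408.6]
 [ 382.2 -280.6]
 [ 499.5 -290.6]
 [ 487.2 -420.1]] (434.7, -349.8, 130.0, 117.7, 84.6)
[ 502.4 -355.   150. ]
shell 50.3 0.9
shellL 50.4 -23.8
shellR 50.5 25.6
hump 44.2 0.4
```

Grip offset is about 0 and the tray measures 130 × 117.7, centred at (434.7, −349.8). Placing it in rej1, then an overhead look at G1.

```bash
python3 - <<'E'
from h import *
import pickle
T=np.array([434.7,-349.8]); ya=-5.4
n=T+rot(np.radians(ya))@np.array([0,30.]); print(n)
r=place(n,ya)
if r[1] is None or r[0]<20.5:
    manip.let_go(); manip.sleep(.2); line(n,120,None,200)
    # check, from retreat pose
    c=over(T,np.radians(84.5),150,"chkR"); pickle.dump(c,open("chkR.pkl","wb"))
    for q in blobs(c,"red",200): 
        pr=rect(plane(c,q,32)); print("red",pr)
    h=pickle.load(open("house.pkl","rb")); a=plane(h,np.array([(125,107),(147,117)])*1.28,28); d=a[1]-a[0]; print("G1 dot dir",d)
    c=over((362+3,270),np.radians(90),150,"oG1"); pickle.dump(c,open("oG1.pkl","wb"))
    for q in blobs(c,"green",100): print("green",q.mean(0).round(),rect(plane(c,q,28)))
    g=cv2.imread("pics/chkR.png"); o=c["pixels"]
    cv2.imwrite("pics/chk1.png",np.hstack([cv2.resize(g[:256],(400,200)),cv2.resize(o[:256],(400,200))]))
print(manip.get_time_s())
E
```

```text
[ 437.5232494  -319.93314106]
w 0.319
place (18.500000000000004, None) [ 437.4 -319.9   18.3]
red (435.1, -350.4, 121.0, 109.3, 84.6)
red (312.9, -430.5, 122.7, 22.5, 76.7)
red (495.3, -597.0, 128.0, 19.0, 89.9)
G1 dot dir [43.76993956  2.69160403]
green [258. 112.] (361.8, 270.4, 47.9, 21.9, -0.0)
80.8583
```

View pics/chk1.png

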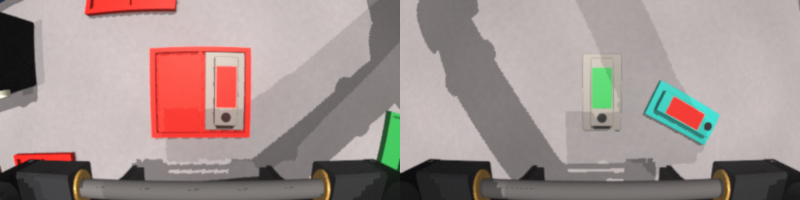

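R1 sits in the red tray's right nest (crop (225,90)). G1 shows its dot towards +x (601,118). Picking G1 and measuring the green tray while carrying it.

```bash
python3 - <<'E'
from h import *
import pickle
g=np.array([367.8,270.4]); pick(g,0)
yw=np.radians(79)
c=over((605,35),yw,150,"oGr"); pickle.dump(c,open("oGr.pkl","wb"))
print("tray",traybody(c,"green",(550,43)))
for q in blobs(c,"green",50): print(q.mean(0).round(),rect(plane(c,q,14)),rect(plane(c,q,28)))
cv2.imwrite("pics/oGrb.png",cv2.resize(c["pixels"][:270],(768,405)))
print(manip.get_time_s(),manip.get_gripper_width(),manip.get_tcp_pos())
E
```

```text
pick w 0.314 after lift 0.319
tray (552.9, 44.7, 188.4, 116.7, 78.7)
[256.  66.] (547.4, 45.8, 188.5, 128.3, 78.7) (550.1, 45.4, 179.6, 122.2, 78.7)
[258. 208.] (699.6, 18.6, 51.1, 47.3, -10.9) (695.1, 19.5, 48.7, 45.1, -10.9)
[467.  75.] (587.9, 293.5, 51.0, 23.6, -12.1) (588.7, 281.5, 48.6, 22.4, -12.1)
[258. 264.] (765.2, 5.7, 46.8, 14.5, 79.2) (757.6, 7.2, 44.6, 13.8, 79.2)
85.6667 0.32222482449842255 [669.2003959   23.78600427 150.38612643]
```

View pics/oGrb.png

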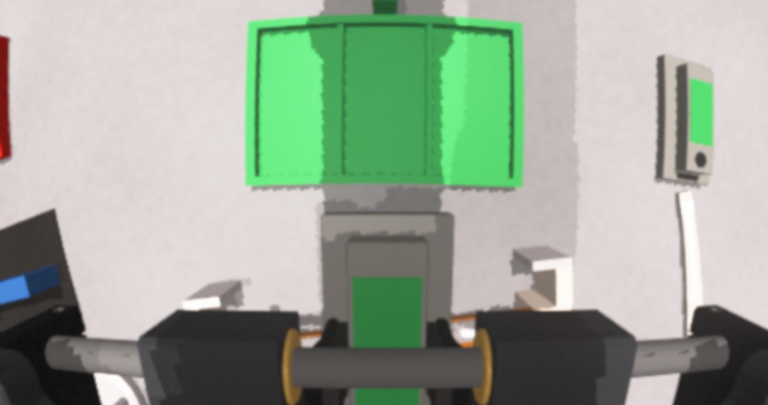

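The green tray is at (552.9, 44.7), yaw −11.3°. The held housing's shell edge is at (388,213). I'll place it in nest 0, fetch G2, then re-measure the tray.

```bash
python3 - <<'E'
from h import *
import pickle
c=pickle.load(open("oGr.pkl","rb")); p=np.array([669.2,23.8,150.4]); yw=np.radians(79); tx=np.array([-np.sin(yw),np.cos(yw)]); ty=np.array([np.cos(yw),np.sin(yw)])
d=plane(c,np.array([(388,213)])/1.5,p[2]-2)[0]-p[:2]; off=d@tx-50; print("off",off,d@ty)
T=np.array([552.9,44.7]); ya=-11.3
n=T+rot(np.radians(ya))@np.array([0,-60.]); q=n-off*tx if abs(off)<4 else n; print(n,q)
line([*n],120,np.radians(78.7),200)
r=place(q,ya)
if r[1] is None or r[0]<20.5:
    manip.let_go(); manip.sleep(.15); line(q,110,None,200)
    g=np.array([588.6,281.5])+6*np.array([np.cos(np.radians(-12.2)),np.sin(np.radians(-12.2))]); pick(g,-12.2)
    c=over((605,35),yw,150,"oGr2"); pickle.dump(c,open("oGr2.pkl","wb")); print("tray",traybody(c,"green",(550,43)))
    for b in blobs(c,"green",50): print(b.mean(0).round(),rect(plane(c,b,14)))
    cv2.imwrite("pics/oGr2b.png",cv2.resize(c["pixels"][:270],(768,405)))
print(manip.get_time_s(),manip.get_gripper_width(),manip.get_tcp_pos())
E
```

```text
off 1.018849897416871 0.8160620276382495
[541.14323135 -14.13687951] [542.1433621  -14.33128524]
w 0.319
place (18.500000000000004, None) [542.  -14.4  18.3]
pick w 0.319 after lift 0.319
tray (552.8, 44.8, 188.2, 116.8, 78.9)
[256.  66.] (547.5, 45.9, 188.3, 128.3, 78.8)
[258. 208.] (699.2, 19.1, 51.0, 47.1, -10.6)
[258. 264.] (764.6, 6.3, 46.6, 14.4, 79.2)
95.7333 0.3194008725549843 [669.20798815  24.08856248 149.79509578]
```

View pics/oGr2b.png

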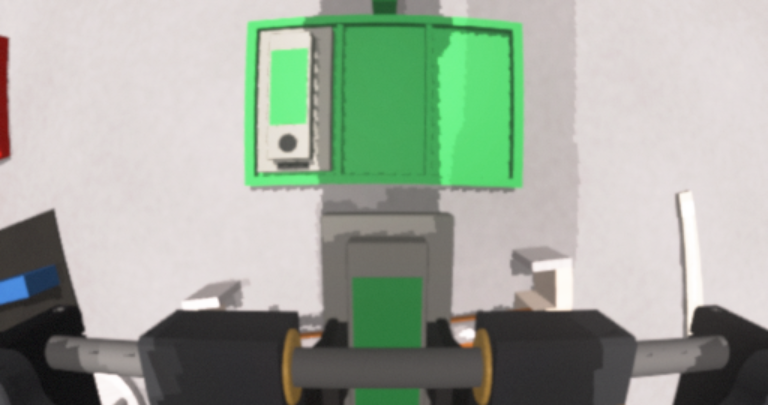

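G1 lies in nest 0 (crop (290,100)) and the tray has not shifted. Next: place G2 in nest 2, grip the tray handle, align with the box and slide it in with force monitoring.

```bash
python3 - <<'E'
from h import *
import pickle
T=np.array([552.8,44.8]); ya=-11.2; A=np.radians(ya)
yw=np.radians(79); tx=np.array([-np.sin(yw),np.cos(yw)])
q=T+rot(A)@np.array([0,60.])-1.0*tx
line(q,120,np.radians(78.8),200); r=place(q,ya)
if not(r[1] is None or r[0]<20.5): raise SystemExit("misfit")
manip.let_go(); manip.sleep(.15); line(q,110,None,200)
h=T+rot(A)@np.array([-80,0.])
ptp(h,80,A+np.pi/2)
c=cam("wrist","preh")   # check
line(h,10,None,100); manip.close_gripper(30); print("handle w",manip.get_gripper_width())
f0=np.array(manip.get_wrist_force())
def tr(x,rate=60,y=0): line(box(x-80,y),10,BY+np.pi/2,rate)
tr(-190); print(np.round(np.array(manip.get_wrist_force())-f0,1))
ux=rot(BY)@np.array([1,0.])
for x in list(range(-170,-9,20))+list(range(-8,7,2)):
    tr(x,80); f=np.array(manip.get_wrist_force())-f0; fx=f[:2]@ux; fy=f[:2]@np.array([-ux[1],ux[0]])
    print(x,round(fx,1),round(fy,1),end=" | ")
    if abs(fx)>9 or abs(fy)>12: print("stop"); break
print(manip.get_gripper_width(),np.round(manip.get_tcp_pos(),1),manip.get_time_s())
E
```

```text
w 0.325
place (18.500000000000004, None) [565.3 103.5  18.3]
handle w 0.18098031366977224
[ 0.2 -0.6 -0.3]
-170 0.7 -0.1 | -150 0.9 0.5 | -130 0.9 -0.5 | -110 1.3 -0.2 | -90 1.6 -0.2 | -70 1.7 0.4 | -50 2.1 0.2 | -30 2.3 -0.8 | -10 1.8 0.1 | -8 -3.5 0.3 | -6 -2.9 -0.0 | -4 -2.4 0.1 | -2 -2.0 -0.0 | 0 -2.4 0.3 | 2 -2.6 0.5 | 4 -2.5 0.6 | 6 -6.6 -0.0 | 0.1840881876086428 [680.8  14.7  10.1] 109.5667
```

Sliding force is about 2.5 N, rising at 6 mm. I'll press gently until firmly home, then release and look.

```bash
python3 - <<'E'
from h import *
import pickle
ux=rot(BY)@np.array([1,0.]); f0=np.array(manip.get_wrist_force())
for x in (7,8,9,10):
    line(box(x-80,0),10,BY+np.pi/2,30); f=np.array(manip.get_wrist_force())[:2]@ux; print(x,round(f,1),np.round(manip.get_tcp_pos(),1))
    if abs(f)>14: break
manip.let_go(); manip.sleep(.2); p=manip.get_tcp_pos(); line(p[:2],150,None,200)
s=cam("side","s_end0"); print("panel side",[(q.mean(0).round(),rect(plane(s,q,24))) for q in blobs(s,"blue",30) if q[:,1].mean()>200])
c=over(box(-60,0)+[30,0],1.5,200,"e1"); pickle.dump(c,open("e1.pkl","wb"))
d=over((616,-370),1.5,200,"e2"); pickle.dump(d,open("e2.pkl","wb"))
for q in blobs(d,"blue",80): print("panel",rect(plane(d,q,46)))
e=over((437,-349),1.475,150,"e3"); 
ptp([430,-200],250,1.5); s=cam("side","s_end")
cv2.imwrite("pics/end.png",np.vstack([np.hstack([cv2.resize(x["pixels"][:256],(400,200)) for x in(c,d)]),np.hstack([cv2.resize(e["pixels"][:256],(400,200)),cv2.resize(s["pixels"][60:320,140:400],(400,400))[100:300]])]))
print(manip.get_time_s())
E
```

```text
7 -10.1 [680.8  14.7  10.1]
8 -12.5 [680.8  14.7  10. ]
9 -14.8 [680.8  14.7  10. ]
panel side [(array([294., 279.]), (614.8, -427.1, 129.3, 22.9, 88.8)), (array([290., 246.]), (618.1, -287.2, 76.1, 22.2, 89.7))]
panel (617.1, -310.6, 101.0, 19.4, 88.6)
panel (614.0, -430.2, 100.4, 19.3, 88.5)
117.3
```

View pics/end.png

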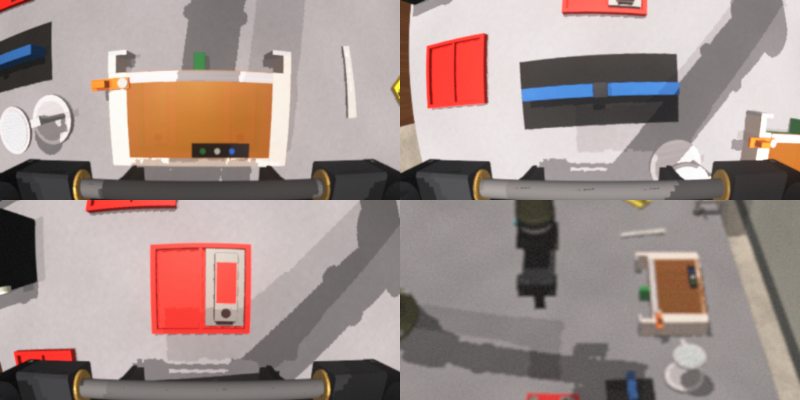

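The tray is in: only its handle shows, at crop (199,60). The panel stands mid-mat (600,90), R1 is in the red nest (227,290), and the tweezers and magnifier look undisturbed. Handing in.

```bash
python3 - <<'E'
from h import *
print(manip.get_wrist_force(),manip.get_gripper_width()); manip.sign_off(); print(manip.get_time_s())
E
```

```text
[0.23431463 0.1169072  0.57157355] 0.9999783487663984
the job is handed in; nothing more can be done
the job is handed in; nothing more can be done
```

I opened the box, set the panel on the mat, sorted the three housings and slid the loaded green tray home. The job was handed in at about 117 s on the robot's clock; the hand-in gives no verdict.

**What I did**
- **Tab and panel:** the orange tab was pushed fully aside to point at −y. The blue panel now stands on the mat.
- **Housings:** only three were there, two green and one red. The green ones went into nests 0 and 2 of the green tray, and the red one into nest 1 of the leftmost red tray.

**What the last checks showed**
- **Panel:** its centre measures about (616, −370) mm, about 1 mm from the mat's centre.
- **Tray:** it stopped against the back with force building to 15 N and no further motion. Its origin was about 4 mm behind the box's origin, against 3 mm nominal.
- **Red housing:** it sits in its nest in the final picture.
- **Green housings:** nest 0 was confirmed from above before the tray went in. Nest 2 was not photographed; it rests on a contact-free descent to full depth. Both are now under the roof.
- **Tweezers and magnifier:** both look undisturbed in the pictures; I did not measure them.

**What failed or disagreed**
- **Fingertip position:** the fingertips are at the reported TCP, not 22 mm ahead of it as documented. My first two tab sweeps passed over the fin because of this. I measured the true height with a guarded touch on the bench and corrected for it.
- **Knocked housing:** the red one was moved about 50 mm during the run. I found it again from above before grasping.

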